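# Hang the bur basket in the ultrasonic bath and close the basket switch

## Robot

A 6-joint arm with a two-finger parallel gripper is mounted at the origin on a cart in front of the work surface, level with it; the furniture and walls round the work are solid. World frame = base frame: x ahead of the robot, y to its left, z up, the work surface at z = 0. Lengths are in m, angles in rad, forces in N, time in s.
With the tool pointing down it reaches from about 0.3 to 0.775 m from the base axis. Payload 14.6 kg.
Tool frame: the origin (TCP) lies on the centre line of the jaws, within the pads' length; the fingertips stand 8 mm ahead of it and the grasp point (between the pads) lies 11 mm behind it (arm.finger_overhang is the distance from the TCP to the fingertips, in m); z points along the fingers, y is the line along which they close (so a half turn about z gives the same grasp; the last joint's range is limited). The gripper opens to 85 mm and grips with 20 to 120 N. Pads are 22 mm wide; open, the fingers measure 114 mm over their backs; the gripper's body (76 mm by 85 mm) begins 54 mm behind the grasp point. The pads swing forward as they close: fully open they stand 13 mm farther back than shut.
Start: joints at [1.157, 0.3, 1.521, -0, 1.321, -0.067], TCP at [0.187, 0.517, 0.2] pointing down, gripper open.
Joint ranges: [-3.03, 3.03], [-0.79, 2.21], [0.23, 2.52], [-1.04, 4.18], [0, 3.07], [-2.55, 2.55]. Speed limits (rad/s): [2.22, 2.22, 2.57, 3.14, 3.14, 3.14].

## Interface

Orientations are given as a unit quaternion [x, y, z, w].
In Python, from cell import arm, get_image, camera_model gives the robot as it stands. The module is installed in compiled form; this text tells all that it offers.
- The arm moves only by the tool send_rows, never from a script. Its arguments are lists of equal length, an entry for each row: "offset": the shift along the tool's x, y, z in fractions of the full range, 1 being 100 cm, a list of three; "dr": the turn, a rotation vector about the tool's x, y, z in fractions of the full range, 1 being 180 degrees, a list of three; "claw": the closure, from 0 (fully open) to 1 (shut). A call has 1 to 10 rows; each row is the pose to reach, as a shift and turn from the pose commanded when the call began, along the tool's axes at that moment; what a row does not reach only later rows make up. A row lasts 1/8 s, in which the tool goes at most 62.5 mm and 10.7 degrees, less where a joint would pass 70% of its speed; a pose out of reach is approached as far as the arm can. A call with a gripper value outside its range is refused whole. The fingers move at their own pace and stop on an object; the grip force is fixed at half the most. Time passes only in rows, so rows that repeat a pose let the fingers close. It gives the time, the measured TCP pose, the force, the opening and the grip force at its end, in the units of the state.
- arm.get_state(): the state, without advancing time (a new reading comes with each control period).
- get_image(name): name is "scene" or "top"; returns the picture (420x560x3 uint8, blue, green, red); there is no depth.
- camera_model(name): a dict with "fx", "fy", "cx", "cy" (pixels), "k1" (the pictures are not rectified: a ray, as slopes to the right and down, at radius r is drawn at 1 + k1 r^2 times it, then the intrinsics apply), "world_to_cam" (4x4, takes a point from world to camera coordinates). Camera axes: x right, y up, looking along -z (the intrinsics and any distortion apply to the point x, -y, -z); pixel columns grow to the right and rows downward; lengths in m; the calibration is good to about 2 mm. A picture is of the moment at which its call begins. camera_model takes no time and is no camera call.
- arm.sign_off(): hands the job in; it is judged then, once.
The state is a dict: "time_s": time; "qpos": joint angles; "qvel": joint speeds; "joint_efforts": joint torques, N m; "ee_pos": TCP position; "orientation": TCP orientation; "wrist_force": force on the tool from outside, world axes, zero at the start; "moment": the same for the moment, N m; "width": finger opening in m; "gripper_force": force on a finger pad.
Only numpy, scipy, OpenCV 4.12 (cv2) and the standard library are available. Lean on these libraries where they do the work, as an engineer would, in place of code of your own. Each camera call takes 0.05 s, during which the arm holds its last target. There are 200 camera calls.

## Task

Hang the small steel bur basket inside the ultrasonic bath by hooking its bent lip over the front rim, right of the middle, with the tray inside and the lip outside. Then slide the hanging basket to the left along the rim until it has pushed the orange plunger of the basket switch fully in, and let go. Work gently, by feel: the basket must never press hard on the bath or its switch (20 N at most), only the basket may push the plunger, and the things lying around stay where they are.

Things in the scene. Friction and masses are not known exactly. Their poses are not given: they have to be found in the camera images.
- bath: ultrasonic bath, fixed: white housing 150 (x) x 238 (y) x 68 mm high; an open steel tank stands out of it to z = 105 mm (outside 130 x 218 mm, walls 4 mm, inner floor at 17 mm). Origin under its centre; its -x side with the control panel is the front and faces the robot, +y is its left as the robot sees it, z up.
- bath_rim (a point): middle of the top edge of the bath's front wall (4 mm thick, 105 mm high); axes as the bath. Its top 7 mm is a black rubber edging that gives 0.33 mm per N. The rim runs 104 mm either way along y. The basket switch is clamped to this rim in a place that varies and is not reported: its plunger's free end starts 0 to 70 mm left (+y) of this point. Right of this point the rim is free.
- basket_switch (a joint): travel in m of the switch's orange plunger (10 x 14 mm, outside the wall, 5 to 19 mm below the rim's top): 0 = out, 0.012 = fully in, hard stop. It sticks out to the right of a black housing (rubber-mounted: gives 0.33 mm per N) and is pushed to the bath's +y, by the basket's lip. About 2 N of friction, no spring: it stays where left.
- basket: hook-on steel bur basket, about 0.2 kg, standing on the worktop: tray 60 (x) x 70 (y) x 45 mm high, origin under the tray's centre, z up. At its -x side a strip rises and bends outward (to -x) into a hook open downward, 50 mm wide in y; on the hook's roof stands a blue plastic grip.
- basket_hook (a point): centre of the underside of the hook's roof, at (-33.5, 0, 75) mm in the basket's frame, axes as the basket; it lies on the rim when the basket hangs. The slot for the rim is 7 mm wide in x (3.5 mm either side of this point), between the back strip (+x side) and the 4 mm thick lip (-x side), which hangs 19 mm down.
- basket_grip (a point): grasp point in the blue grip, 28 mm above basket_hook; the grip is 12 mm thick in the basket's x, 36 mm wide in y, and reaches from 4 to 40 mm above basket_hook; axes as the basket.
- plaster_model: cream plaster tooth model, 48x60x29 mm, loose bystander, to be left alone; origin under its middle.
- impression_tray: light blue U-shaped impression tray, 70x55x14 mm, loose bystander, to be left alone; origin under its middle.
- marker_red: white marker pen with red cap, 138x12x13 mm, loose bystander, to be left alone; origin under its middle.
- bur_box: blue box with clear lid, 66x80x30 mm, loose bystander, to be left alone; origin under its middle.
- dappen: small white glass dish, 37x37x26 mm, loose bystander, to be left alone; origin under its middle.
- retainer_box: pink retainer box, 58x64x23 mm, loose bystander, to be left alone; origin under its middle.
There are look-alikes about, which are no part of the job. Several things have the shape of the basket; the one meant has the colours described above.

How it is judged:
By the outcome, as a careful person would: the job done as asked, in the order asked, and still so for the second after the job is handed in, with the robot touching nothing.
It also fails if it takes over 51 s, if anything falls off the work surface, if the arm or the gripper's body presses on something with over 40 N, if the wrist force passes 120 N, or if a joint passes its speed limit or range.

## Working session

There is one attempt and no reset: what is moved stays moved. The work goes in short steps, Python scripts to look and compute and a tool call to move; the robot and the scene stay as the last step left them, time stands still between calls to the robot, and variables do not carry over. Pictures are saved under pics/ and viewed, at most 10 in all, crops included, and the job is handed in when it is done.

Besides the shell and the picture viewer there is one more tool, called after "Request:" as name(argument=value, ...) on one line, values as JSON. send_rows: Moves the arm, as the interface text tells. Its arguments: {"type":"object","properties":{"offset":{"type":"array"},"dr":{"type":"array"},"claw":{"type":"array"}},"required":["offset","dr","claw"]}

```bash
mkdir -p pics; cat > h.py <<'E'
import numpy as np, cv2
from cell import arm,get_image,camera_model
def ray(name,u,v):
    m=camera_model(name); x=(u-m["cx"])/m["fx"]; y=(v-m["cy"])/m["fy"]
    a,b=x,y
    for _ in range(20):
        s=1+m["k1"]*(a*a+b*b); a,b=x/s,y/s
    T=np.array(m["world_to_cam"]); R=T[:3,:3]; o=-R.T@T[:3,3]
    d=R.T@np.array([a,-b,-1]); return o,d/np.linalg.norm(d)
def plane(name,u,v,z):
    o,d=ray(name,u,v); return o+d*(z-o[2])/d[2]
def proj(name,P):
    m=camera_model(name); T=np.array(m["world_to_cam"]); c=T[:3,:3]@np.array(P)+T[:3,3]
    a,b=c[0]/-c[2],-c[1]/-c[2]; s=1+m["k1"]*(a*a+b*b)
    return m["cx"]+m["fx"]*a*s, m["cy"]+m["fy"]*b*s
E
python3 - <<'E'
from h import *
for n in("scene","top"):
    im=get_image(n); cv2.imwrite(f"pics/{n}0.png",im); 
    print(n,ray(n,280,210))
print(arm.get_state())
E
```

```text
scene (array([-0.38039785,  1.1638736 ,  0.80723214]), array([ 0.59923996, -0.65643554, -0.45826178]))
top (array([0.2409529 , 0.21014291, 1.36912753]), array([ 2.11345951e-01, -1.15979924e-04, -9.77411313e-01]))
{'time_s': 0.1, 'qpos': array([ 1.15742294e+00,  3.00402974e-01,  1.52149379e+00,  2.35198617e-05,
        1.32069582e+00, -6.66116820e-02]), 'qvel': array([-0.00222125, -0.00117601, -0.00265546,  0.0006225 ,  0.0016708 ,
        0.00047031]), 'joint_efforts': array([-1.03434573e-03, -5.44380212e+01, -3.62373197e+01, -7.54274424e-05,
        2.96820610e-03,  3.54082033e-05]), 'ee_pos': array([0.18683017, 0.51705128, 0.19919563]), 'orientation': array([ 1.72516342e-01,  9.85006529e-01, -4.82927638e-04, -1.29905380e-04]), 'wrist_force': array([-0.37807916, -0.87662733, -0.47026626]), 'moment': array([0.00607725, 0.0368858 , 0.03284474]), 'gripper_force': 0.0, 'width': 0.08557483134428265}
```

View pics/scene0.png

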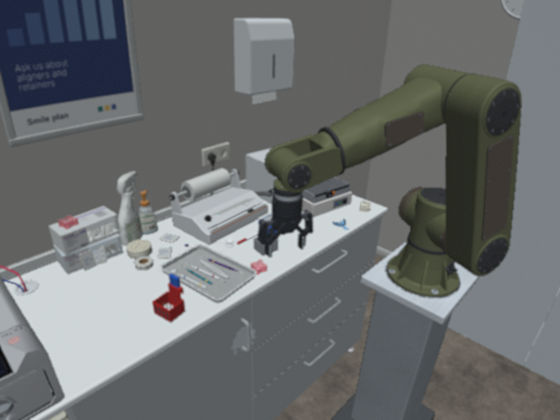

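View pics/top0.png

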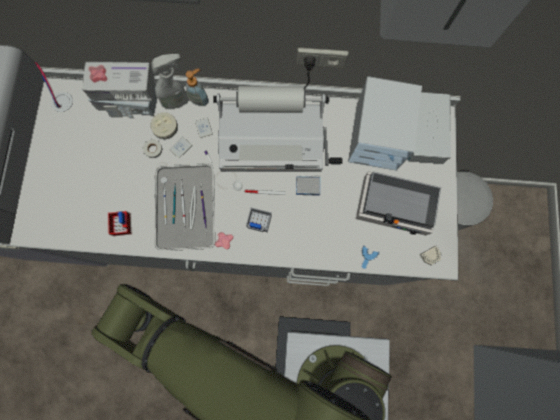

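The bath is at top (400,202) with the orange plunger near (397,220). The steel basket with the blue grip is at (259,220), and the red one at (120,223) is a look-alike. I'll zoom in on both.

```bash
python3 - <<'E'
from h import *
t=cv2.imread("pics/top0.png"); s=cv2.imread("pics/scene0.png")
f=lambda i,x,y,w,h,k: cv2.resize(i[y:y+h,x:x+w],None,fx=k,fy=k,interpolation=cv2.INTER_CUBIC)
a=f(t,350,160,100,75,4);b=f(t,230,195,100,75,4)
c=f(s,290,165,100,75,4);d=f(s,225,200,100,75,4)
g=np.vstack([np.hstack([a,b]),np.hstack([c,d])]); cv2.imwrite("pics/c1.png",cv2.convertScaleAbs(g,alpha=1.3))
for p in[(397,220),(400,202)]: print(plane("top",*p,.1))
print(plane("top",259,220,.05),plane("top",256,227,.1))
E
```

```text
[ 0.51097975 -0.14972311  0.1       ]
[ 0.56843358 -0.15833193  0.1       ]
[0.48883954 0.2740734  0.05      ] [0.45717498 0.27896619 0.1       ]
```

View pics/c1.png

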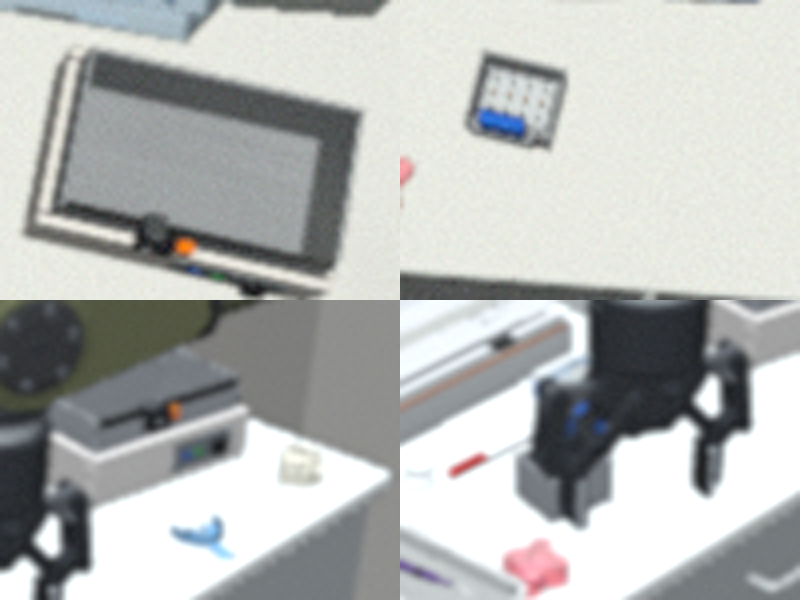

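```bash
python3 - <<'E'
from h import *
t=cv2.imread("pics/top0.png")
q=lambda p:(350+p[0]/4,160+p[1]/4)
C=[plane("top",*q(p),.105)[:2] for p in[(90,50),(362,110),(332,268),(62,208)]]
print(np.round(C,4))
for i in range(4):
    e=C[(i+1)%4]-C[i]; print(np.linalg.norm(e),np.degrees(np.arctan2(e[1],e[0])))
print("ctr",np.mean(C,0))
hsv=cv2.cvtColor(t,cv2.COLOR_BGR2HSV)
m=cv2.inRange(hsv,(105,140,60),(130,255,255)); m[:, :240]=0;m[:,280:]=0;m[:205]=0;m[240:]=0
y,x=np.nonzero(m);print(len(x),x.mean(),y.mean())
c=max(cv2.findContours(m,0,2)[0],key=cv2.contourArea)
r=cv2.minAreaRect(c);bp=cv2.boxPoints(r);print(r,np.round([plane("top",*p,.115) for p in bp],4))
# orange
m=cv2.inRange(hsv,(3,150,120),(20,255,255));m[:,:380]=0;m[:,420:]=0;m[:205]=0;m[235:]=0
y,x=np.nonzero(m);print(len(x),x.mean(),y.mean(),x.min(),x.max(),y.min(),y.max())
# basket tray outline: dark vs white table
g=cv2.cvtColor(t,cv2.COLOR_BGR2GRAY)
roi=g[200:240,240:280]
for r in roi[:, 2:34]: print(' '.join('%3d'%v for v in r))
E
```

```text
[[ 0.6555 -0.0697]
 [ 0.6232 -0.2831]
 [ 0.4964 -0.2588]
 [ 0.5277 -0.0513]]
0.21579406457435601 -98.62334554638548
0.12910085969985802 169.15497449000864
0.20979493959897502 81.42519020413341
0.1291853640899206 -8.18227008770962
ctr [ 0.57568273 -0.16572036]
40 254.95 225.225
((254.9412078857422, 225.23533630371094), (10.6715669631958, 3.395498752593994), 14.03624439239502) [[0.4574 0.2984 0.115 ]
 [0.4676 0.2968 0.115 ]
 [0.4621 0.2651 0.115 ]
 [0.4519 0.2668 0.115 ]]
13 395.84615384615387 221.23076923076923 394 398 220 223
180 177 179 179 177 179 179 179 179 180 180 178 178 178 178 176 178 179 180 180 180 179 181 180 181 181 181 180 178 180 180 180
180 180 181 179 180 178 179 180 178 180 179 180 180 179 177 179 182 181 180 176 180 177 178 182 179 179 180 178 180 180 179 179
179 179 181 178 179 181 181 180 179 179 180 179 181 180 181 179 179 178 178 178 181 177 180 179 179 179 180 180 180 179 179 181
178 178 180 180 180 180 177 181 179 182 179 179 178 178 175 182 180 177 180 180 180 180 181 179 178 177 180 177 181 180 178 180
179 180 178 177 181 179 178 181 177 178 179 179 178 181 
[... 3851 characters left out ...]
 183 179 178 178 180 182 181 179 180 179 183 178 177 179 182
181 177 178 180 179 182 180 176 180 181 181 179 181 182 178 182 179 183 178 181 178 179 182 178 181 180 179 180 179 181 180 178
180 179 180 177 178 180 180 178 183 177 176 179 177 180 178 177 180 175 179 180 178 180 180 177 183 181 178 179 179 179 181 179
178 178 179 181 181 179 178 180 175 178 177 179 178 183 178 181 179 181 179 180 180 176 180 179 179 179 178 179 181 181 180 176
178 179 183 180 178 182 179 177 181 179 179 180 178 180 180 178 179 178 177 178 177 179 177 180 179 178 180 179 178 182 178 181
178 178 179 176 178 180 183 176 178 180 179 181 178 178 180 178 182 178 177 180 180 178 180 179 179 180 180 179 179 179 180 180
```

```bash
cat >> h.py <<'E'
def move(tgt,yaw):
    "offset (cm, tool axes) and dr z to bring TCP to tgt with tool y at world angle yaw(deg)"
    from scipy.spatial.transform import Rotation as R
    s=arm.get_state(); r=R.from_quat(s["orientation"])
    o=r.inv().apply(np.array(tgt)-s["ee_pos"])*100
    Y=np.radians(yaw); y=np.array([np.cos(Y),np.sin(Y),0]); z=np.array([0,0,-1.]); x=np.cross(y,z)
    d=(r.inv()*R.from_matrix(np.c_[x,y,z])).as_rotvec(degrees=True)
    print("offset",o.round(2),"dr",d.round(1)); return s
E
python3 - <<'E'
from h import *
t=cv2.imread("pics/top0.png"); g=cv2.GaussianBlur(cv2.cvtColor(t,cv2.COLOR_BGR2GRAY),(0,0),.6).astype(float)
L=[]
for r in range(212,224):
    for c in range(240,256):
        if g[r,c]>135>=g[r,c+1]: L.append((c+(g[r,c]-135)/(g[r,c]-g[r,c+1]),r)); break
B=[]
for c in range(253,268):
    for r in range(203,222):
        if g[r,c]>125>=g[r+1,c]: B.append((c,r+(g[r,c]-125)/(g[r,c]-g[r+1,c]))); break
def fit(P,z):
    W=np.array([plane("top",*p,z)[:2] for p in P],np.float32)
    l=cv2.fitLine(W,cv2.DIST_HUBER,0,.01,.01).ravel(); return l
l=fit(L,.045);b=fit(B,.045)
print("left",l,np.degrees(np.arctan2(l[1],l[0])),"back",b,np.degrees(np.arctan2(b[1],b[0])))
A=np.array([[l[0],-b[0]],[l[1],-b[1]]]);k=np.linalg.solve(A,b[2:]-l[2:]);c=l[2:]+k[0]*l[:2];print("corner",c)
for yaw in(-9,-12):
    a=np.radians(yaw);ex=np.array([np.cos(a),np.sin(a)]);ey=np.array([-ex[1],ex[0]])
    print(yaw,"hook from corner",c-ex*.0635-ey*.035)
print("grip ctr",plane("top",254.95,225.2,.112), "plunger",plane("top",395.85,221.2,.1))
move([.461,.281,.15],-10)
E
```

```text
left [ 0.9865921  -0.16320525  0.49813202  0.31060663] -9.392989 back [0.16933723 0.98555815 0.52393705 0.27713817] 80.25071
corner [0.52881545 0.30553088]
-9 hook from corner [0.46062203 0.28089537]
-12 hook from corner [0.45942617 0.2844981 ]
grip ctr [0.46037657 0.2819307  0.112     ] plunger [ 0.50697054 -0.14623742  0.1       ]
offset [-33.81 -12.88   4.93] dr [-0.1  0.  80.1]
```

Careful with the scale: shifts go in shares of 100 cm and turns go in shares of 180 degrees. That gives: -33.8 cm / 100 = -0.338, -29 cm / 100 = -0.29, 79.5 degrees / 180 = 0.4417.

Request:
send_rows(offset=[[-0.04,-0.015,0],[-0.09,-0.035,0],[-0.14,-0.055,0],[-0.19,-0.075,0],[-0.24,-0.092,0],[-0.29,-0.11,0],[-0.338,-0.129,0],[-0.338,-0.129,0.02],[-0.338,-0.129,0.049],[-0.338,-0.129,0.049]], dr=[[0,0,0.05],[0,0,0.1056],[0,0,0.1611],[0,0,0.2167],[0,0,0.2722],[0,0,0.3278],[0,0,0.3833],[0,0,0.4417],[0,0,0.4417],[0,0,0.4417]], claw=[0,0,0,0,0,0,0,0,0,0])

```text
time_s: 1.35
ee_pos: [0.4601, 0.2805, 0.1488]
orientation: [0.762, 0.647, -0.002, -0.0]
wrist_force: [-0.1, -0.3, -0.3]
width: 0.0854
gripper_force: 0.0
```

```bash
python3 - <<'E'
from h import *
s=move([.4605,.2815,.092],-9.5); print(s["time_s"],s["ee_pos"],s["wrist_force"])
E
```

```text
offset [0.12 0.05 5.68] dr [-0.2  0.1  0.1]
1.35 [0.46005345 0.28046088 0.148847  ] [-0.0640552  -0.26578559 -0.26995061]
```

To row units: 5.7 cm / 100 = 0.057, 3 cm / 100 = 0.03.

Request:
send_rows(offset=[[0.001,0,0.03],[0.001,0,0.057],[0.001,0,0.057],[0.001,0,0.057],[0.001,0,0.057],[0.001,0,0.057],[0.001,0,0.057],[0.001,0,0.057],[0.001,0,0.057]], dr=[[0,0,0],[0,0,0],[0,0,0],[0,0,0],[0,0,0],[0,0,0],[0,0,0],[0,0,0],[0,0,0]], claw=[0,0,0,0.5,0.7,1,1,1,1])

```text
time_s: 2.48
ee_pos: [0.4611, 0.282, 0.0937]
orientation: [0.762, 0.647, -0.0, 0.0]
wrist_force: [-0.3, 0.6, 0.7]
width: -0.0004
gripper_force: 0.0
```

```bash
python3 - <<'E'
from h import *
s=arm.get_state(); print(s)
for n in("scene","top"): cv2.imwrite(f"pics/{n}1.png",get_image(n))
t=cv2.imread("pics/top1.png"); s=cv2.imread("pics/scene1.png")
f=lambda i,x,y,w,h,k: cv2.resize(i[y:y+h,x:x+w],None,fx=k,fy=k,interpolation=cv2.INTER_CUBIC)
cv2.imwrite("pics/c2.png",cv2.convertScaleAbs(np.hstack([f(t,220,185,80,80,5),f(s,230,190,80,80,5)]),alpha=1.3))
E
```

```text
{'time_s': 2.475, 'qpos': array([ 4.81161017e-01,  3.90661499e-01,  1.66126981e+00, -3.04331874e-05,
        1.08972954e+00,  6.44692032e-01]), 'qvel': array([-0.00215039,  0.00110466,  0.00125566, -0.00103781,  0.00014919,
        0.00064628]), 'joint_efforts': array([-1.02990671e-04, -5.57232964e+01, -3.23111773e+01,  2.50919481e-05,
        2.91752069e-03, -1.67011576e-04]), 'ee_pos': array([0.46111745, 0.28202311, 0.09368647]), 'orientation': array([ 7.62492368e-01,  6.46997208e-01, -3.62298196e-05,  5.63437183e-06]), 'wrist_force': array([-0.31555095,  0.5894954 ,  0.66524887]), 'moment': array([-0.00065915, -0.00195386,  0.00256337]), 'gripper_force': 0.0, 'width': -0.0003769692970405401}
```

View pics/c2.png

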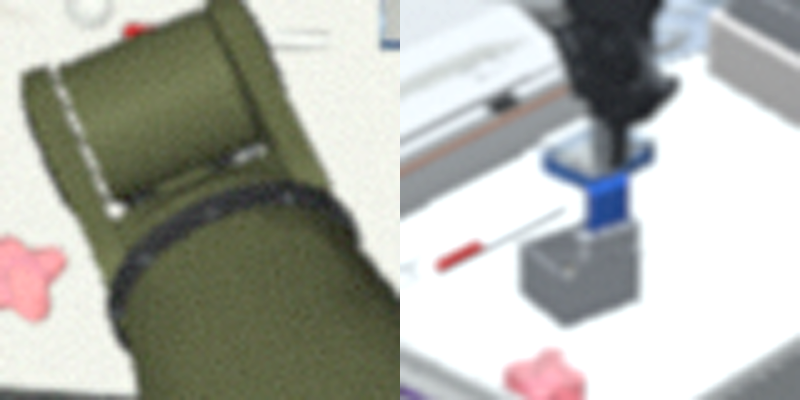

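```bash
python3 - <<'E'
from h import *
print("tcp",proj("scene",[.461,.282,.0937]),"tip",proj("scene",[.461,.282,.085]))
for z in(.079,.115): print(z,proj("scene",[.4605,.2815,z]))
print("tray top corners",[np.round(proj("scene",[.4605+a,.2815+b,.045])) for a,b in((0,.035),(0,-.035))])
s=cv2.imread("pics/scene1.png");hsv=cv2.cvtColor(s,cv2.COLOR_BGR2HSV)
m=cv2.inRange(hsv,(105,150,60),(130,255,255));m[:222]=0;m[245:]=0;m[:,:255]=0;m[:,290:]=0
y,x=np.nonzero(m);print(len(x),x.min(),x.max(),y.min(),y.max(),x.mean(),y.mean())
o1,d1=ray("scene",x.mean(),y.mean());o2,d2=ray("top",254.95,225.2)
k=np.linalg.lstsq(np.c_[d1,-d2],o2-o1,rcond=None)[0];print(o1+k[0]*d1,o2+k[1]*d2)
E
```

```text
tcp (np.float64(271.7582354352309), np.float64(230.95652285656317)) tip (np.float64(271.7086386783587), np.float64(233.05329605560195))
0.079 (np.float64(271.8716053918144), np.float64(234.49435543254188))
0.115 (np.float64(272.0803826889396), np.float64(225.77256757970025))
tray top corners [array([265., 246.]), array([278., 239.])]
57 267 274 225 234 271.140350877193 229.24561403508773
[0.46314151 0.28315366 0.10032411] [0.46244131 0.28260622 0.10017063]
```

```bash
python3 - <<'E'
from h import *
s=cv2.imread("pics/scene1.png")
cv2.imwrite("pics/c3.png",cv2.convertScaleAbs(cv2.resize(s[195:255,240:310],None,fx=9,fy=9,interpolation=cv2.INTER_CUBIC),alpha=1.5,beta=25))
E
```

```text
(no output)
```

View pics/c3.png

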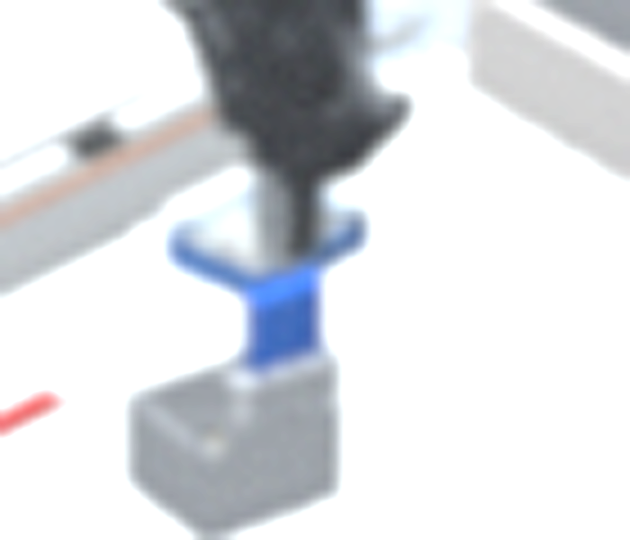

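```bash
python3 - <<'E'
from h import *
y=np.array([.34,.94,0])
for z in (.19,.205,.225,.235):
  print(z,[np.round(proj("scene",np.array([.1868,.517,z])+k*y),1) for k in(-.05,0,.05)])
print([np.round(proj("scene",[.461,.282,z]),1) for z in(.085,.1,.12,.13)])
print(arm.finger_overhang)
E
```

```text
0.19 [array([300.9, 263.8]), array([284.5, 268.3]), array([267.5, 272.9])]
0.205 [array([301.2, 259.2]), array([284.7, 263.6]), array([267.6, 268.2])]
0.225 [array([301.6, 253. ]), array([285. , 257.4]), array([267.7, 261.8])]
0.235 [array([301.8, 249.9]), array([285.1, 254.2]), array([267.7, 258.6])]
[array([271.7, 233.1]), array([271.8, 229.4]), array([271.9, 224.5]), array([272. , 222.1])]
0.008
```

The pictures put the fingertips about 35 mm higher than the reported TCP implies: open tips seen at z≈0.24 against 0.205 expected, shut tips at 0.12 against 0.085. So the fingers closed above the grip. I'll reopen, go 28 mm lower and try again.

To row units: 2.8 cm / 100 = 0.028, 1.5 cm / 100 = 0.015.

Request:
send_rows(offset=[[0,0,0],[0,0,0],[0,0,0],[0,0,0],[0,0,0.015],[0,0,0.028],[0,0,0.028]], dr=[[0,0,0],[0,0,0],[0,0,0],[0,0,0],[0,0,0],[0,0,0],[0,0,0]], claw=[0,0,0,0,0,0,0])

```text
time_s: 3.45
ee_pos: [0.4604, 0.2816, 0.0641]
orientation: [0.763, 0.647, -0.001, -0.0]
wrist_force: [-0.1, -0.1, -0.4]
width: 0.0854
gripper_force: 0.0
```

Request:
send_rows(offset=[[0,0,0],[0,0,0],[0,0,0],[0,0,0],[0,0,0],[0,0,0]], dr=[[0,0,0],[0,0,0],[0,0,0],[0,0,0],[0,0,0],[0,0,0]], claw=[0.4,0.6,0.8,1,1,1])

```text
time_s: 4.2
ee_pos: [0.4611, 0.282, 0.0659]
orientation: [0.762, 0.647, 0.0, 0.0]
wrist_force: [-1.8, -2.3, 4.2]
width: 0.0106
gripper_force: 61.3
```

```bash
python3 - <<'E'
from h import *
s=get_image("scene"); cv2.imwrite("pics/scene2.png",s)
cv2.imwrite("pics/c4.png",cv2.convertScaleAbs(cv2.resize(s[195:255,240:310],None,fx=9,fy=9,interpolation=cv2.INTER_CUBIC),alpha=1.5,beta=25))
print(arm.get_state())
E
```

```text
{'time_s': 4.25, 'qpos': array([ 4.81127884e-01,  4.28413029e-01,  1.68139976e+00, -5.24711419e-05,
        1.03170973e+00,  6.44689129e-01]), 'qvel': array([ 1.48567024e-03, -8.89431168e-04,  2.69597706e-05,  1.06444996e-03,
       -3.11040947e-04,  1.62888770e-04]), 'joint_efforts': array([-9.35819582e-03, -5.46988463e+01, -3.08838379e+01,  6.36326708e-02,
       -5.71036711e-01, -1.60138757e-02]), 'ee_pos': array([0.46114404, 0.28201121, 0.06586423]), 'orientation': array([7.62497990e-01, 6.46990582e-01, 2.92347260e-05, 2.96981812e-05]), 'wrist_force': array([-2.41947765, -1.87832482,  3.92067544]), 'moment': array([-0.24171768,  0.26057368, -0.00756751]), 'gripper_force': 61.3251256942749, 'width': 0.010622282008833082}
```

View pics/c4.png

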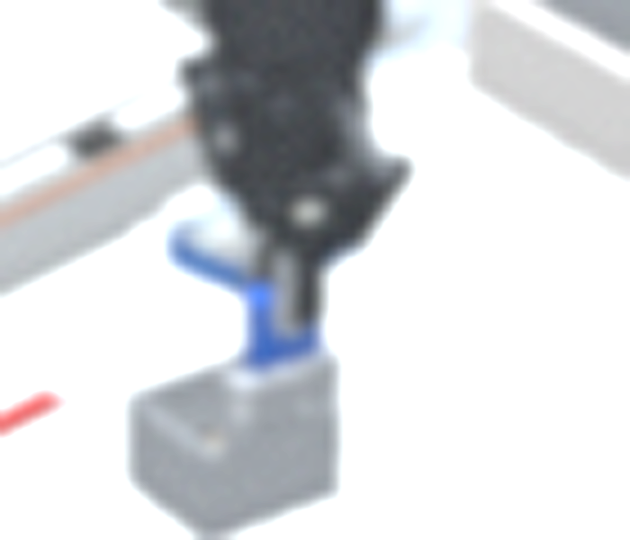

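To row units: -15.4 cm / 100 = -0.154, -12 cm / 100 = -0.12.

Request:
send_rows(offset=[[0,0,-0.01],[0,0,-0.04],[0,0,-0.08],[0,0,-0.12],[0,0,-0.154],[0,0,-0.154]], dr=[[0,0,0],[0,0,0],[0,0,0],[0,0,0],[0,0,0],[0,0,0]], claw=[1,1,1,1,1,1])

```text
time_s: 5.0
ee_pos: [0.4619, 0.2825, 0.2225]
orientation: [0.762, 0.647, 0.002, 0.001]
wrist_force: [0.0, -0.0, -2.6]
width: 0.0105
gripper_force: 60.5
```

```bash
python3 - <<'E'
from h import *
s=move([.508,-.2154,.22],-8.6); print(s)
t=cv2.imread("pics/top0.png"); g=cv2.GaussianBlur(cv2.cvtColor(t,cv2.COLOR_BGR2GRAY),(0,0),.5).astype(float)
P=[]
for c in list(range(368,382))+list(range(402,430)):
    r0=212+(c-365)*.225
    rs=np.arange(int(r0)-4,int(r0)+6); v=g[rs,c]; i=1+np.argmin(v[1:-1])
    a,b,d=v[i-1],v[i],v[i+1]; P.append((c,rs[i]+.5*(a-d)/(a-2*b+d)))
W=np.array([plane("top",*p,.104)[:2] for p in P],np.float32)
l=cv2.fitLine(W,cv2.DIST_HUBER,0,.001,.001).ravel();print(l,np.degrees(np.arctan2(l[1],l[0])))
n=np.array([-l[1],l[0]]);print("resid",np.round((W-l[2:])@n*1000,1))
print("x at y=-.155:",l[2]+(-.155-l[3])*l[0]/l[1])
E
```

```text
offset [-48.37  12.65   0.15] dr [ 0.2 -0.2 -0.8]
{'time_s': 5.0, 'qpos': array([4.81167231e-01, 2.60754517e-01, 1.51753144e+00, 4.14283434e-05,
       1.35847424e+00, 6.44660775e-01]), 'qvel': array([-0.00139666,  0.04340199,  0.06687469, -0.00080965, -0.04022699,
        0.00052943]), 'joint_efforts': array([ 1.56965823e-02, -5.61629140e+01, -4.00694883e+01, -3.64173786e-02,
        6.55552559e-01,  6.74245421e-04]), 'ee_pos': array([0.46189647, 0.28245466, 0.22245391]), 'orientation': array([7.62485370e-01, 6.47000945e-01, 2.36114520e-03, 5.13388653e-04]), 'wrist_force': array([ 0.02668577, -0.0447138 , -2.58675743]), 'moment': array([0.01513908, 0.08931393, 0.00378066]), 'gripper_force': 60.49817204475403, 'width': 0.010495678486863093}
[ 0.16023085  0.98707956  0.50956136 -0.18049996] 80.7797
resid [-0.   0.1 -0.2 -0.5 -0.6  0.3  0.1 -0.2 -0.3  0.1  0.2 -0.3 -0.3  0.4
  0.2  0.3 -0.1 -0.1  0.3  0.3  0.3  0.1  0.6  0.2  0.3  0.1 -0.3 -0.2
  0.4  0.1  0.1  0.2  0.5  0.3  0.2 -0.5 -0.5 -0.9 -1.8 -3.2 -1.7 -1. ]
x at y=-.155: 0.5137007
```

To row units: -48.4 cm / 100 = -0.484, -45 cm / 100 = -0.45, -0.4 degrees / 180 = -0.0022.

Request:
send_rows(offset=[[-0.024,0.006,0],[-0.073,0.019,0],[-0.125,0.033,0],[-0.18,0.047,0],[-0.235,0.062,0],[-0.29,0.076,0],[-0.345,0.091,0],[-0.4,0.105,0],[-0.45,0.118,0],[-0.484,0.127,0]], dr=[[0,0,0],[0,0,0],[0,0,0],[0,0,0],[0,0,0],[0,0,0],[0,0,0],[0,0,-0.0022],[0,0,-0.0022],[0,0,-0.0022]], claw=[1,1,1,1,1,1,1,1,1,1])

```text
time_s: 6.25
ee_pos: [0.507, -0.2182, 0.2182]
orientation: [0.761, 0.649, -0.0, -0.001]
wrist_force: [0.8, 0.0, -2.3]
width: 0.0106
gripper_force: 60.5
```

Request:
send_rows(offset=[[0,0,0],[0,0,0]], dr=[[0,0,0],[0,0,0]], claw=[1,1])

```text
time_s: 6.5
ee_pos: [0.5073, -0.2156, 0.2187]
orientation: [0.76, 0.65, -0.0, -0.001]
wrist_force: [0.0, 0.8, -2.0]
width: 0.0104
gripper_force: 60.5
```

```bash
python3 - <<'E'
from h import *
s=move([.508,-.2154,.14],-9); print(s["ee_pos"],s["wrist_force"],s["time_s"])
for n in("scene","top"): cv2.imwrite(f"pics/{n}3.png",get_image(n))
t=cv2.imread("pics/top3.png"); s=cv2.imread("pics/scene3.png")
f=lambda i,x,y,w,h,k: cv2.resize(i[y:y+h,x:x+w],None,fx=k,fy=k,interpolation=cv2.INTER_CUBIC)
cv2.imwrite("pics/c5.png",cv2.convertScaleAbs(np.hstack([f(t,350,160,100,100,4),f(s,285,140,100,100,4)]),alpha=1.4,beta=15))
E
```

```text
offset [0.03 0.08 7.87] dr [-0.1 -0.   0. ]
[ 0.50730703 -0.21564296  0.21872243] [ 0.02571947  0.7612196  -1.98267325] 6.5
```

View pics/c5.png

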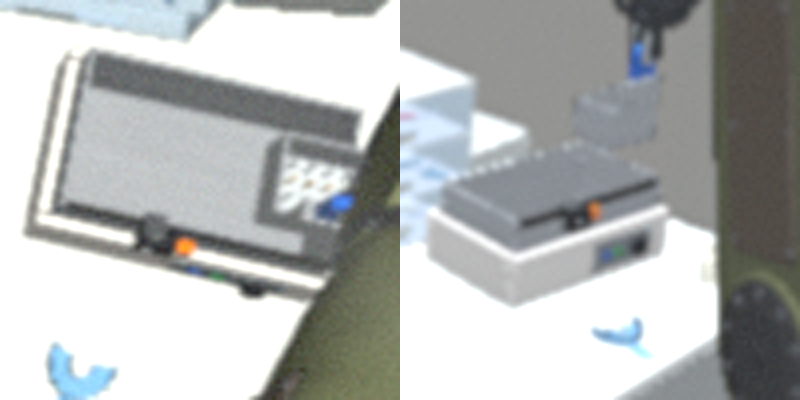

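To row units: 5.1 cm / 100 = 0.051, 4.5 cm / 100 = 0.045.

Request:
send_rows(offset=[[0,0.001,0.025],[0,0.001,0.045],[0,0.001,0.051],[0,0.001,0.051]], dr=[[0,0,0],[0,0,0],[0,0,0],[0,0,0]], claw=[1,1,1,1])

```text
time_s: 7.1
ee_pos: [0.5088, -0.216, 0.169]
orientation: [0.76, 0.65, 0.0, 0.0]
wrist_force: [-0.4, 0.4, -1.4]
width: 0.0105
gripper_force: 60.5
```

To row units: 5 cm / 100 = 0.05, 4 cm / 100 = 0.04.

Request:
send_rows(offset=[[0,0,0.01],[0,0,0.025],[0,0,0.04],[0,0,0.05],[0,0,0.05]], dr=[[0,0,0],[0,0,0],[0,0,0],[0,0,0],[0,0,0]], claw=[1,1,1,1,1])

```text
time_s: 7.72
ee_pos: [0.5083, -0.2162, 0.1177]
orientation: [0.76, 0.65, -0.0, -0.001]
wrist_force: [-0.3, -0.5, -2.6]
width: 0.0098
gripper_force: 60.5
```

To row units: -0.4 cm / 100 = -0.004, -0.2 cm / 100 = -0.002.

Request:
send_rows(offset=[[0,-0.002,0],[0,-0.004,0],[0,-0.004,0]], dr=[[0,0,0],[0,0,0],[0,0,0]], claw=[1,1,1])

```text
time_s: 8.1
ee_pos: [0.5048, -0.2158, 0.1191]
orientation: [0.76, 0.65, 0.0, 0.0]
wrist_force: [0.7, 0.3, -2.9]
width: 0.0107
gripper_force: 60.6
```

To row units: -0.1 cm / 100 = -0.001.

Request:
send_rows(offset=[[0,-0.001,0],[0,-0.001,0]], dr=[[0,0,0],[0,0,0]], claw=[1,1])

```text
time_s: 8.35
ee_pos: [0.5043, -0.2157, 0.1191]
orientation: [0.76, 0.65, 0.001, 0.001]
wrist_force: [4.8, -0.4, -2.3]
width: 0.0107
gripper_force: 60.6
```

Request:
send_rows(offset=[[0,-0.001,0],[0,-0.001,0]], dr=[[0,0,0],[0,0,0]], claw=[1,1])

```text
time_s: 8.6
ee_pos: [0.5039, -0.2156, 0.1192]
orientation: [0.76, 0.65, 0.001, 0.001]
wrist_force: [8.4, -1.2, -3.8]
width: 0.0107
gripper_force: 60.5
```

To row units: 0.7 cm / 100 = 0.007, 0.38 cm / 100 = 0.0038.

Request:
send_rows(offset=[[0,0.002,0],[0,0.0038,0],[0,0.0038,0.004],[0,0.0038,0.007],[0,0.0038,0.007]], dr=[[0,0,0],[0,0,0],[0,0,0],[0,0,0],[0,0,0]], claw=[1,1,1,1,1])

```text
time_s: 9.22
ee_pos: [0.5062, -0.2159, 0.1113]
orientation: [0.76, 0.65, -0.0, -0.0]
wrist_force: [0.1, -0.8, -2.2]
width: 0.0105
gripper_force: 60.5
```

To row units: 0.6 cm / 100 = 0.006, 0.3 cm / 100 = 0.003.

Request:
send_rows(offset=[[0,0,0.003],[0,0,0.006],[0,0,0.006]], dr=[[0,0,0],[0,0,0],[0,0,0]], claw=[1,1,1])

```text
time_s: 9.6
ee_pos: [0.5063, -0.2159, 0.1054]
orientation: [0.76, 0.65, -0.0, -0.0]
wrist_force: [-0.7, -0.7, -2.2]
width: 0.0104
gripper_force: 60.5
```

To row units: 0.6 cm / 100 = 0.006, 0.3 cm / 100 = 0.003.

Request:
send_rows(offset=[[0,0,0.003],[0,0,0.006],[0,0,0.006]], dr=[[0,0,0],[0,0,0],[0,0,0]], claw=[1,1,1])

```text
time_s: 9.98
ee_pos: [0.5063, -0.2159, 0.0994]
orientation: [0.76, 0.65, -0.0, -0.0]
wrist_force: [-0.0, -0.8, -2.4]
width: 0.0106
gripper_force: 60.5
```

To row units: 0.2 cm / 100 = 0.002, 0.15 cm / 100 = 0.0015.

Request:
send_rows(offset=[[0,0,0.0015],[0,0,0.002],[0,0,0.002]], dr=[[0,0,0],[0,0,0],[0,0,0]], claw=[1,1,1])

```text
time_s: 10.35
ee_pos: [0.5065, -0.216, 0.0977]
orientation: [0.76, 0.65, 0.0, 0.0]
wrist_force: [0.0, -0.4, -1.8]
width: 0.0108
gripper_force: 60.5
```

To row units: 0.1 cm / 100 = 0.001.

Request:
send_rows(offset=[[0,0,0.001],[0,0,0.001]], dr=[[0,0,0],[0,0,0]], claw=[1,1])

```text
time_s: 10.6
ee_pos: [0.5064, -0.216, 0.0966]
orientation: [0.76, 0.65, -0.0, -0.0]
wrist_force: [-0.4, 0.0, -1.8]
width: 0.0108
gripper_force: 60.5
```

To row units: 0.1 cm / 100 = 0.001.

Request:
send_rows(offset=[[0,0,0.001],[0,0,0.001]], dr=[[0,0,0],[0,0,0]], claw=[1,1])

```text
time_s: 10.85
ee_pos: [0.5064, -0.216, 0.0956]
orientation: [0.76, 0.65, -0.0, -0.0]
wrist_force: [-0.1, -0.3, -1.5]
width: 0.0105
gripper_force: 60.5
```

To row units: 0.1 cm / 100 = 0.001.

Request:
send_rows(offset=[[0,0,0.001],[0,0,0.001]], dr=[[0,0,0],[0,0,0]], claw=[1,1])

```text
time_s: 11.1
ee_pos: [0.5065, -0.216, 0.0948]
orientation: [0.76, 0.65, 0.0, 0.0]
wrist_force: [-0.7, 0.0, 0.4]
width: 0.011
gripper_force: 60.9
```

To row units: 0.1 cm / 100 = 0.001.

Request:
send_rows(offset=[[0,0,0.001],[0,0,0.001]], dr=[[0,0,0],[0,0,0]], claw=[1,1])

```text
time_s: 11.35
ee_pos: [0.5065, -0.216, 0.0939]
orientation: [0.76, 0.65, 0.0, 0.0]
wrist_force: [-0.5, 1.5, 2.9]
width: 0.0103
gripper_force: 61.3
```

To row units: 2 cm / 100 = 0.02, 1.2 cm / 100 = 0.012.

Request:
send_rows(offset=[[0.005,0,-0.001],[0.012,0,-0.001],[0.02,0,-0.001],[0.02,0,-0.001]], dr=[[0,0,0],[0,0,0],[0,0,0],[0,0,0]], claw=[1,1,1,1])

```text
time_s: 11.85
ee_pos: [0.5097, -0.1953, 0.0947]
orientation: [0.76, 0.65, 0.0, -0.0]
wrist_force: [-0.1, 1.4, 0.6]
width: 0.0107
gripper_force: 61.0
```

To row units: 0.8 cm / 100 = 0.008, 0.4 cm / 100 = 0.004.

Request:
send_rows(offset=[[0.004,0,0],[0.008,0,0],[0.008,0,0]], dr=[[0,0,0],[0,0,0],[0,0,0]], claw=[1,1,1])

```text
time_s: 12.22
ee_pos: [0.5109, -0.188, 0.0947]
orientation: [0.76, 0.65, 0.0, -0.0]
wrist_force: [0.4, 1.4, 1.0]
width: 0.0108
gripper_force: 61.0
```

To row units: 0.6 cm / 100 = 0.006, 0.3 cm / 100 = 0.003.

Request:
send_rows(offset=[[0.003,0,0],[0.006,0,0],[0.006,0,0]], dr=[[0,0,0],[0,0,0],[0,0,0]], claw=[1,1,1])

```text
time_s: 12.6
ee_pos: [0.5118, -0.1821, 0.0947]
orientation: [0.76, 0.65, 0.0, -0.0]
wrist_force: [0.7, 0.9, 0.1]
width: 0.0105
gripper_force: 61.0
```

Request:
send_rows(offset=[[0.002,0,0],[0.004,0,0],[0.004,0,0]], dr=[[0,0,0],[0,0,0],[0,0,0]], claw=[1,1,1])

```text
time_s: 12.98
ee_pos: [0.5124, -0.1785, 0.0947]
orientation: [0.76, 0.65, -0.0, 0.0]
wrist_force: [-0.5, -2.2, 1.0]
width: 0.0105
gripper_force: 61.0
```

To row units: 0.3 cm / 100 = 0.003, 0.2 cm / 100 = 0.002.

Request:
send_rows(offset=[[0.002,0,0],[0.003,0,0],[0.003,0,0]], dr=[[0,0,0],[0,0,0],[0,0,0]], claw=[1,1,1])

```text
time_s: 13.35
ee_pos: [0.5129, -0.1754, 0.0947]
orientation: [0.76, 0.65, 0.0, 0.0]
wrist_force: [-0.9, -3.1, 1.8]
width: 0.0107
gripper_force: 61.0
```

To row units: 0.3 cm / 100 = 0.003, 0.2 cm / 100 = 0.002.

Request:
send_rows(offset=[[0.002,0,0],[0.003,0,0],[0.003,0,0]], dr=[[0,0,0],[0,0,0],[0,0,0]], claw=[1,1,1])

```text
time_s: 13.72
ee_pos: [0.5134, -0.1724, 0.0947]
orientation: [0.76, 0.65, 0.0, -0.0]
wrist_force: [0.1, -3.0, 0.6]
width: 0.0105
gripper_force: 61.0
```

Request:
send_rows(offset=[[0.001,0,0],[0.002,0,0],[0.002,0,0]], dr=[[0,0,0],[0,0,0],[0,0,0]], claw=[1,1,1])

```text
time_s: 14.1
ee_pos: [0.5137, -0.1705, 0.0947]
orientation: [0.76, 0.65, 0.0, -0.0]
wrist_force: [-0.3, -4.4, 0.1]
width: 0.0108
gripper_force: 61.0
```

To row units: 0.1 cm / 100 = 0.001.

Request:
send_rows(offset=[[0.001,0,0],[0.001,0,0]], dr=[[0,0,0],[0,0,0]], claw=[1,1])

```text
time_s: 14.35
ee_pos: [0.5138, -0.1695, 0.0947]
orientation: [0.76, 0.65, 0.0, -0.0]
wrist_force: [0.1, -3.2, 1.2]
width: 0.0105
gripper_force: 61.0
```

To row units: 0.1 cm / 100 = 0.001.

Request:
send_rows(offset=[[0.001,0,0],[0.001,0,0]], dr=[[0,0,0],[0,0,0]], claw=[1,1])

```text
time_s: 14.6
ee_pos: [0.514, -0.1685, 0.0947]
orientation: [0.76, 0.65, 0.0, 0.0]
wrist_force: [-0.6, -3.8, 0.6]
width: 0.0106
gripper_force: 61.0
```

To row units: 0.1 cm / 100 = 0.001.

Request:
send_rows(offset=[[0.001,0,0],[0.001,0,0]], dr=[[0,0,0],[0,0,0]], claw=[1,1])

```text
time_s: 14.85
ee_pos: [0.5141, -0.1676, 0.0947]
orientation: [0.76, 0.65, -0.0, 0.0]
wrist_force: [-0.6, -4.2, 1.1]
width: 0.0107
gripper_force: 61.1
```

To row units: 0.1 cm / 100 = 0.001.

Request:
send_rows(offset=[[0.001,0,0],[0.001,0,0]], dr=[[0,0,0],[0,0,0]], claw=[1,1])

```text
time_s: 15.1
ee_pos: [0.5143, -0.1668, 0.0948]
orientation: [0.76, 0.65, -0.0, 0.0]
wrist_force: [-0.4, -4.6, 1.5]
width: 0.0106
gripper_force: 61.1
```

To row units: 0.1 cm / 100 = 0.001.

Request:
send_rows(offset=[[0.001,0,0],[0.001,0,0]], dr=[[0,0,0],[0,0,0]], claw=[1,1])

```text
time_s: 15.35
ee_pos: [0.5144, -0.1661, 0.0948]
orientation: [0.76, 0.65, -0.0, 0.0]
wrist_force: [-1.5, -7.4, 1.4]
width: 0.0108
gripper_force: 61.1
```

To row units: 0.1 cm / 100 = 0.001.

Request:
send_rows(offset=[[0.001,0,0],[0.001,0,0]], dr=[[0,0,0],[0,0,0]], claw=[1,1])

```text
time_s: 15.6
ee_pos: [0.5145, -0.1653, 0.0949]
orientation: [0.76, 0.65, -0.0, 0.001]
wrist_force: [-1.2, -8.3, 2.4]
width: 0.0107
gripper_force: 61.2
```

To row units: -0.2 cm / 100 = -0.002, -0.1 cm / 100 = -0.001.

Request:
send_rows(offset=[[-0.001,0,0],[-0.002,0,0],[-0.002,0,0],[-0.002,0,0]], dr=[[0,0,0],[0,0,0],[0,0,0],[0,0,0]], claw=[1,1,1,1])

```text
time_s: 16.1
ee_pos: [0.5143, -0.1667, 0.0947]
orientation: [0.76, 0.65, -0.0, 0.0]
wrist_force: [0.2, -5.1, 1.3]
width: 0.0105
gripper_force: 61.1
```

To row units: -14 cm / 100 = -0.14, -9 cm / 100 = -0.09.

Request:
send_rows(offset=[[0,0,0],[0,0,0],[0,0,0],[0,0,0],[0,0,0],[0,0,-0.01],[0,0,-0.04],[0,0,-0.09],[0,0,-0.14],[0,0,-0.14]], dr=[[0,0,0],[0,0,0],[0,0,0],[0,0,0],[0,0,0],[0,0,0],[0,0,0],[0,0,0],[0,0,0],[0,0,0]], claw=[0.85,0.7,0.5,0.3,0.3,0.3,0.3,0.3,0.3,0.3])

```text
time_s: 17.35
ee_pos: [0.5155, -0.1671, 0.2393]
orientation: [0.76, 0.65, 0.002, 0.003]
wrist_force: [0.2, -0.2, -0.7]
width: 0.0598
gripper_force: 0.0
```

```bash
python3 - <<'E'
from h import *
for n in("scene","top"): cv2.imwrite(f"pics/{n}4.png",get_image(n))
t=cv2.imread("pics/top4.png"); s=cv2.imread("pics/scene4.png")
f=lambda i,x,y,w,h,k: cv2.resize(i[y:y+h,x:x+w],None,fx=k,fy=k,interpolation=cv2.INTER_CUBIC)
cv2.imwrite("pics/c6.png",cv2.convertScaleAbs(np.hstack([f(t,360,170,80,80,5),f(s,290,160,80,80,5)]),alpha=1.4,beta=15))
print(arm.get_state()["width"])
E
```

```text
0.0597696063707854
```

View pics/c6.png

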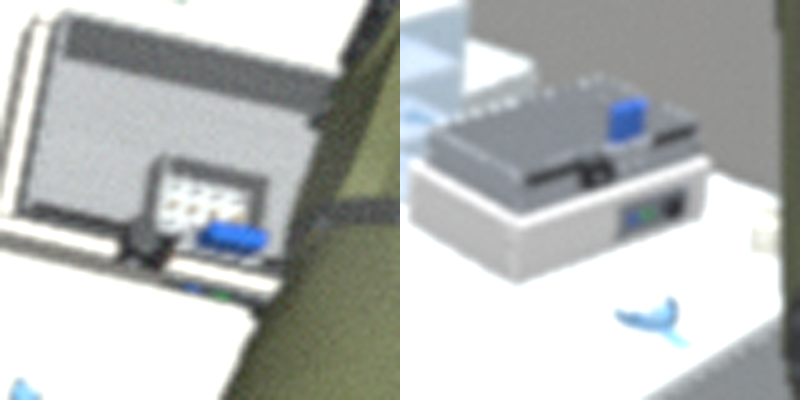

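The basket hangs over the front rim, with its lip against the switch housing and no orange plunger showing. When I backed off, the force stayed springy, which means the plunger had reached its hard stop. I'm handing in.

```bash
python3 -c "
from cell import arm
print(arm.sign_off())"
```

```text
the job is handed in; nothing more can be done
None
```

The basket is hanging on the bath's front rim, pushed left until I felt the switch plunger reach its stop, and released; I handed the job in at about 17.5 s, with the highest measured contact force about 8 N and the verdict not reported.

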